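# Open the accessory drawer and hold up its specimen cover

## Task

Pull the accessory cabinet's drawer fully open by its handle, then, before touching the catch, try lifting the cover inside by its tab: if it is caught and stops after a few millimetres, let it down and slide the catch's knob all the way away from the cover to release it. Raise the cover by its tab to about 45 degrees so that a colleague can take a specimen out, and finish while still holding it there, steady, with the drawer open. Do not disturb the things standing around.

Things in the scene. Friction and masses are not known exactly. Their poses are not given: they have to be found in the camera images.
- cabinet: grey metal bench cabinet with one drawer, fixed to the table, 240 mm deep with the drawer's front, 280 mm wide, 130 mm high. Origin at the centre of its underside; x points from the drawer's front to the cabinet's back (the drawer slides out to -x), y to the left as seen from the robot, z up. x and y below mean these axes.
- drawer (a joint): how far the drawer is pulled out, m: 0 shut, 0.15 fully open at its stop. It starts 0 to 0.03 open, slides along the cabinet's -x with about 4 N of friction and stays where it is left. Its front panel is 276 mm wide, 15 mm thick, and its upper edge is 113 mm above the table.
- drawer_handle (a point): middle of the drawer's handle, a round steel bar 10 mm thick and 110 mm long along the cabinet's y, 90 mm above the table; its axis is 42 mm in front of the panel's face, and a post at either end ties it to the panel. From above it is free to grip between the posts.
- cover (a joint): angle of the aluminium cover, rad: 0 shut and level, opens up to 1.2. It weighs about 0.16 kg and falls shut when let go; a free one needs about 1 to 2 N of lift at its tab. If the hidden hook has caught, the cover rises about 0.06 rad (about 4 mm at the tab) and then stops hard; this cannot be seen, only felt by lifting.
- cover_plate (a point): centre of the cover's plate, 98 mm (x) by 177 mm (y), 4 mm thick, upper face 68 mm above the table, inside the drawer and in sight only when that is open. It is hinged along its near (-x) edge: the hinge line runs along the cabinet's y, 66 mm above the table, 49 mm to -x of this point, so the far edge swings up and over towards the robot.
- cover_tab (a point): centre of the upright tab on the cover, to lift it by: a flat fin 10 mm thick (along y), 22 mm long (along x), 30 mm tall, top 98 mm and centre 83 mm above the table when shut, 68 mm behind the hinge line (towards +x) and 17 mm above it. It turns with the cover. With the drawer open its flat sides are free to be pinched from above.
- catch (a joint): how far the catch's knob is slid, m: 0 at the start (always, whether or not the cover is caught), 0.016 at its end stop. It slides along the cabinet's -y, away from the cover, with about 2 to 3 N and stays where it is left; beyond about 0.012 the cover is certainly released and stays so.
- catch_knob (a point): middle of the catch's steel knob, an upright pin 12 mm in diameter standing 28 mm out of its aluminium housing (50 x 40 mm, upper face 68 mm above the table, at the cover's -y edge). The pin's top is 97 mm and this point 83 mm above the table. At the start it lies 113 mm to -y of cover_tab, beside it.
- mount_a: black moulded specimen mount, a disc 30 mm in diameter and 20 mm high, standing on the cabinet's top; origin at the centre of its underside. A bystander.
- mount_b: another such mount on the cabinet's top. A bystander.
- mount_c: another such mount, on the table beside the drawer's path. A bystander.
- objective_can: black round screw-top can, 42 mm in diameter, 68 mm high, on the cabinet's top; origin at the centre of its underside. A bystander.
- bottle: white plastic bottle, 60 mm in diameter, 150 mm high, on the table beside the cabinet; origin at the centre of its underside. A bystander.
- dish: shallow white dish, 90 mm in diameter, 18 mm high, on the table on the cabinet's other side; origin at the centre of its underside. A bystander.
- mouse: black computer mouse 100 x 58 x 30 mm on the table to the robot's right; origin at the centre of its underside. A bystander.
- screwdriver: screwdriver, 170 mm long, lying on the table to the robot's left. A bystander.

How it is judged:
By the outcome, as a careful person would: the job done as asked, in the order asked, and still so for the second after the job is handed in, while the arm keeps its last pose, push and grip.
It also fails if it takes over 64 s, if anything falls off the work surface, if the arm or the gripper's body presses on something with over 40 N, if the wrist force passes 120 N, or if a joint passes its speed limit or range.

## Robot

A 7-joint arm with a two-finger parallel gripper is mounted at the origin on the work surface. World frame = base frame: x ahead of the robot, y to its left, z up, the work surface at z = 0. Lengths are in m, angles in rad, forces in N, time in s.
With the tool pointing down it reaches from about 0.4 to 0.85 m from the base axis. Payload 4.5 kg.
Tool frame: the origin (TCP) lies on the centre line of the jaws, within the pads' length; the fingertips stand 8 mm ahead of it and the grasp point (between the pads) lies 11 mm behind it; z points along the fingers, x is the direction in which the jaws open and shut, and the axes are right-handed (so a half turn about z gives the same grasp; the last joint's range is limited). The gripper opens to 88 mm and grips with 3 to 60 N. Pads are 18 mm wide; open, the fingers measure 123 mm over their backs; the gripper's body (75 mm by 187 mm) begins 45 mm behind the grasp point.
Start: joints at [1.259, 0.689, -0.195, 1.565, 0.157, 0.902, -0.215], TCP at [0.212, -0.588, 0.247] pointing down, gripper open.
Joint ranges: [-3.01, 3.01], [-0.46, 2.08], [-1.47, 1.51], [0.13, 2.56], [-1, 4.14], [0.04, 2.09], [-2.66, 2.66]. Speed limits (rad/s): [2.57, 2.57, 3.14, 3.14, 3.14, 3.14, 3.14].

## Interface

Orientations are given as a unit quaternion [x, y, z, w].
In Python, from plant import r gives the robot as it stands.
- The arm moves only by the shell command python3 -m pendant 'ROWS' [FORCE]. ROWS is JSON, a list of rows, each a list of 3 entries, a list of its own where there are three numbers: the turn, a rotation vector about the tool's x, y, z in rad, then the shift along the tool's x, y, z in m, then the opening, from 0 (shut) to 1 (fully open). In form: [[[wx, wy, wz], [tx, ty, tz], claw], ...]. A call has 1 to 10 rows; each row is the pose to reach, as a shift and turn from the pose commanded when the call began, along the tool's axes at that moment; what a row does not reach only later rows make up. A row lasts 1/10 s, in which the tool goes at most 50 mm and 8.59 degrees, less where a joint would pass 70% of its speed; a pose out of reach is approached as far as the arm can. A call with a gripper value outside its range is refused whole. The fingers move at their own pace and stop on an object; FORCE is the grip in N (left out, the last holds). Time passes only in rows, so rows that repeat a pose let the fingers close. It gives the time, the measured TCP pose, the force and the opening at its end, in the units of the state.
- r.get_state(): the state, without advancing time (a new reading comes with each control period).
- r.snapshot(name): name is "scene" or "top" or "wrist"; returns a dict with "image" (384x512x3 uint8, red, green, blue), "mtx" (3x3 intrinsics, pixels), "R" (3x3) and "t" (3): a world point X has camera coordinates R X + t; the wrist camera has in their place "T_tool_cam" (4x4, takes a point from camera to tool coordinates, whose origin is the TCP and whose axes are the tool frame's). Camera axes: x right, y down, z forward; pixel columns grow to the right and rows downward; lengths in m; the calibration is good to about 2 mm. A picture is of the moment at which its call begins: read the wrist's pose just before it. There is no depth.
- r.finish_job(): hands the job in, once; it reports no verdict.
The state is a dict: "clock": time; "q": joint angles; "qd": joint speeds; "joint_torque": joint torques, N m; "tool_pos": TCP position; "eef_rot": TCP orientation; "contact_force": force on the tool from outside, world axes, zero at the start; "moment": the same for the moment, N m; "opening": opening from 0.0 (shut) to 1.0 (fully open).
Only numpy, scipy, OpenCV 4.12 (cv2) and the standard library are available. Lean on these libraries where they do the work, as an engineer would, in place of code of your own. Each camera call takes 0.05 s, during which the arm holds its last target. There are 200 camera calls.

## Working session

There is one attempt and no reset: what is moved stays moved. The work goes in short steps, Python scripts to look and compute and a shell command to move; the robot and the scene stay as the last step left them, time stands still between calls to the robot, and variables do not carry over. Pictures are saved under pics/ and viewed, about 8 in all and at most 12, crops included, and the job is handed in when it is done.

```bash
ls; mkdir -p pics; python3 - <<'E'
from plant import r
import cv2,numpy as np
print(r.get_state())
a=[]
for n in("scene","top"):
    s=r.snapshot(n); np.savez(f"pics/{n}0.npz",**s); print(n,s["mtx"],s["R"],s["t"])
    cv2.imwrite(f"pics/{n}0.png",cv2.resize(s["image"][:,:,::-1],(800,600),interpolation=cv2.INTER_CUBIC))
E
```

```text
pics
{'clock': 0.0, 'q': array([ 1.25877754,  0.68997662, -0.19448246,  1.5662974 ,  0.15729553,
        0.90248973, -0.21505486]), 'qd': array([ 1.63186615e-03,  6.70243522e-04,  9.63296987e-04,  1.43216166e-03,
        5.79667058e-04, -8.08675024e-04,  4.73225303e-05]), 'joint_torque': array([-9.27021574e-04, -5.27566516e+01, -1.26711555e+00, -1.53425395e+01,
       -5.25611266e-02,  6.66564389e-03,  1.89921689e-04]), 'tool_pos': array([ 0.21159455, -0.58746381,  0.24592623]), 'eef_rot': array([ 8.18247217e-01, -5.74865808e-01, -7.68129695e-04, -4.52052373e-04]), 'contact_force': array([ 0.49463826,  0.0828323 , -0.63020812]), 'moment': array([-0.00122582, -0.00111467,  0.02064049]), 'opening': 1.0026964356659867}
scene [[443.04204687   0.         244.21037287]
 [  0.         443.04204687 196.37449462]
 [  0.           0.           1.        ]] [[-0.88339542  0.46851201  0.01044159]
 [ 0.31998641  0.61932422 -0.71697016]
 [-0.34237586 -0.63002699 -0.69702566]] [ 0.50518273 -0.10729828  1.57824445]
top [[407.23650799   0.         262.49326032]
 [  0.         407.23650799 196.85141182]
 [  0.           0.           1.        ]] [[-0.00579174 -0.99996863 -0.00540369]
 [-0.99285446  0.00639446 -0.11916009]
 [ 0.11919091  0.00467493 -0.99286035]] [-0.01354151  0.58582961  1.19587408]
```

View pics/top0.png

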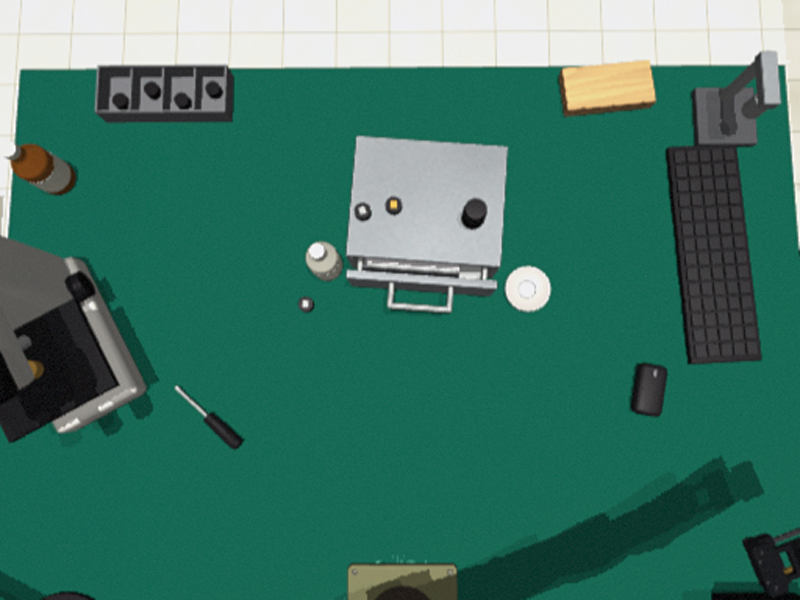

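View pics/scene0.png

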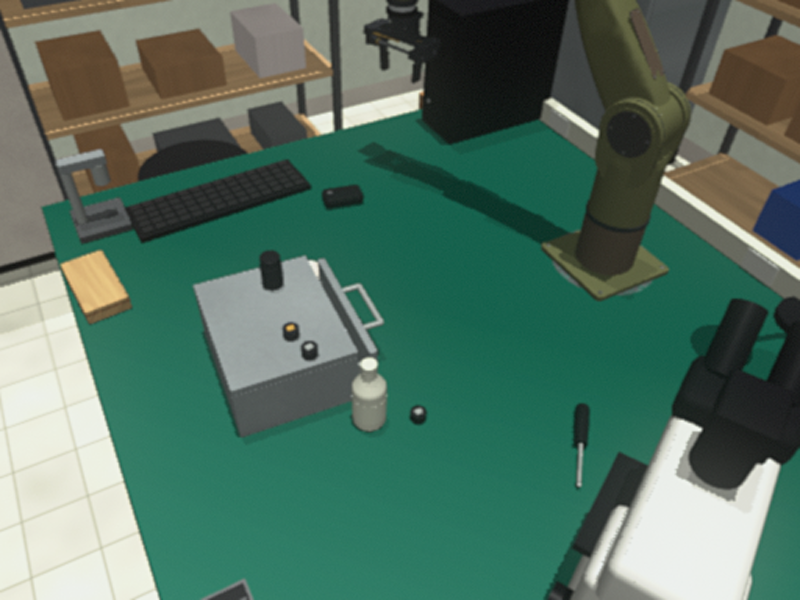

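The top view shows the cabinet with corners at about (356,137), (507,147), (500,266) and (347,257). The handle bar runs from (392,307) to (449,311), the bottle is at (322,260), mount_c at (306,304) and the dish at (527,289). The scene view agrees, and the drawer is slightly open.

```bash
cat > h.py <<'E'
import numpy as np,cv2
from scipy.spatial.transform import Rotation as Ro
def ray(s,uv):
    d=np.linalg.inv(s["mtx"])@[uv[0],uv[1],1]
    return -s["R"].T@s["t"], s["R"].T@d
def onz(s,uv,z):
    c,d=ray(s,uv); return c+d*(z-c[2])/d[2]
E
python3 - <<'E'
from h import *
s=np.load("pics/top0.npz"); k=512/800
P=lambda u,v,z:onz(s,(u*k,v*k),z)
im=s["image"]
C=[P(356,137,.13),P(507,147,.13),P(500,266,.13),P(347,257,.13)]
for c in C:print("corner",c)
e=C[0]-C[3]; f=C[1]-C[2]; print([np.linalg.norm(C[i]-C[i-1]) for i in range(4)])
# yaw via edges
print("yaws",[np.degrees(np.arctan2(v[1],v[0])) for v in(e,f)],[np.degrees(np.arctan2(-v[0],v[1])) for v in(C[3]-C[2],C[0]-C[1])])
# handle & bar mask
hsv=cv2.cvtColor(im,cv2.COLOR_RGB2HSV); m=((hsv[...,1]<90)&(hsv[...,2]>90)).astype(np.uint8)
sub=m[188:203,244:296]; 
for row in sub: print(''.join('#' if x else '.' for x in row))
# handle pixels: column-wise bottom-run centre
pts=[]
for u in range(256,284):
    col=np.where(m[190:203,u])[0]+190
    if len(col): pts.append((u,col.mean()+0.0,len(col)))
W=np.array([onz(s,(u,v),.09) for u,v,n in pts]); p=np.polyfit(W[:,1],W[:,0],1); print("bar yaw",np.degrees(np.arctan(-p[0])),p,W.mean(0))
print("bottle/mount_c/dish",P(322,275,0),P(306,306,.01),P(527,289,.01))
E
```

```text
corner [0.89180896 0.08044864 0.13      ]
corner [ 0.8704687 -0.197325   0.13     ]
corner [ 0.64853346 -0.17944832  0.13      ]
corner [0.66687031 0.0956961  0.13      ]
[np.float64(0.22545483397538363), np.float64(0.278592175772104), np.float64(0.22265405151559203), np.float64(0.2757547620590264)]
yaws [np.float64(-3.877860303310174), np.float64(-4.605180365928457)] [np.float64(-3.812806953427286), np.float64(-4.393179934796141)]
....####...................................###......
....####..................................####......
....####..................................####......
....####..................................####......
....####..................................####......
....####..................................####......
....################......................####......
....##############################........####......
....#########################################.......
.....########################################.......
...................##########################.......
................................#############.......
....................................................
....................................................
....................................................
bar yaw -5.089606518699175 [0.08906478 0.5834256 ] [ 0.5800762  -0.03760643  0.09      ]
bottle/mount_c/dish [0.65681936 0.15926823 0.        ] [0.59320726 0.18879776 0.01      ] [ 0.62427877 -0.24846272  0.01      ]
```

```bash
cat >> h.py <<'E'
def go(p,yaw,tilt=0):
    """shift/turn in tool axes to reach TCP p; tool x at world yaw (deg), tool z down (tilt about world-side axis, deg)"""
    from plant import r
    st=r.get_state(); R0=Ro.from_quat(st["eef_rot"])
    c,s=np.cos(np.radians(yaw)),np.sin(np.radians(yaw))
    T=Ro.from_matrix(np.array([[c,s,0],[s,-c,0],[0,0,-1]]))
    print("turn",(R0.inv()*T).as_rotvec().round(4),"shift",R0.inv().apply(np.array(p)-st["tool_pos"]).round(4),"at",st["tool_pos"].round(4),"F",st["contact_force"].round(1),"op",round(st["opening"],3),"t",st["clock"])
E
python3 -c "
from h import *
go([.580,-.036,.2],-4.3)"
```

```text
turn [-8.0000e-04  1.6000e-03 -1.1499e+00] shift [-0.3939 -0.5336  0.0466] at [ 0.2116 -0.5875  0.246 ] F [-0.3 -0.  -0.4] op 1.0 t 0.1
```

```bash
python3 -m pendant '[[[0,0,-0.12],[-0.04,-0.053,0.005],0.36],[[0,0,-0.24],[-0.08,-0.107,0.01],0.36],[[0,0,-0.36],[-0.12,-0.16,0.014],0.36],[[0,0,-0.48],[-0.16,-0.213,0.019],0.36],[[0,0,-0.6],[-0.2,-0.267,0.023],0.36],[[0,0,-0.72],[-0.24,-0.32,0.028],0.36],[[0,0,-0.84],[-0.28,-0.373,0.033],0.36],[[0,0,-0.96],[-0.32,-0.427,0.037],0.36],[[0,0,-1.08],[-0.36,-0.48,0.042],0.36],[[-0.001,0.002,-1.15],[-0.394,-0.534,0.047],0.36]]'
python3 -c "
from h import *
go([.580,-.036,.2],-4.3)"
```

```text
clock: 1.1
tool_pos: [0.4873, -0.1702, 0.2113]
eef_rot: [0.999, -0.036, 0.0, 0.001]
contact_force: [1.0, 0.1, 0.4]
opening: 0.359
turn [ 0.0019 -0.0005  0.0038] shift [ 0.0829 -0.1405  0.0111] at [ 0.4873 -0.1702  0.2113] F [1.  0.1 0.4] op 0.359 t 1.1
```

```bash
python3 -m pendant '[[[0,0,0],[0.021,-0.035,0.003],0.36],[[0,0,0],[0.042,-0.07,0.006],0.36],[[0,0,0],[0.062,-0.105,0.008],0.36],[[0,0,0],[0.083,-0.14,0.011],0.36],[[0,0,0],[0.083,-0.14,0.011],0.36],[[0,0,0],[0.083,-0.14,0.011],0.36]]'
python3 - <<'E'
from h import *
from plant import r
go([.580,-.036,.2],-4.3)
st=r.get_state(); s=r.snapshot("wrist"); print(s["T_tool_cam"],s["mtx"])
np.savez("pics/w1.npz",pos=st["tool_pos"],q=st["eef_rot"],**s)
cv2.imwrite("pics/w1.png",s["image"][:,:,::-1])
E
```

```text
clock: 1.7
tool_pos: [0.5799, -0.0376, 0.1999]
eef_rot: [0.999, -0.036, -0.0, 0.001]
contact_force: [-0.7, -0.3, -0.9]
opening: 0.36
turn [0.002  0.0001 0.0022] shift [-0.     -0.0016 -0.0001] at [ 0.5799 -0.0376  0.1999] F [-0.7 -0.3 -0.9] op 0.36 t 1.7
[[ 9.99999160e-01 -8.72490255e-04 -9.58551467e-04 -2.13575523e-03]
 [ 1.09172271e-03  9.65602476e-01  2.60020513e-01 -6.71871595e-02]
 [ 6.98714306e-04 -2.60021341e-01  9.65602617e-01 -1.36870491e-01]
 [ 0.00000000e+00  0.00000000e+00  0.00000000e+00  1.00000000e+00]] [[330.12811772   0.         256.8574748 ]
 [  0.         330.12811772 192.88470158]
 [  0.           0.           1.        ]]
```

View pics/w1.png

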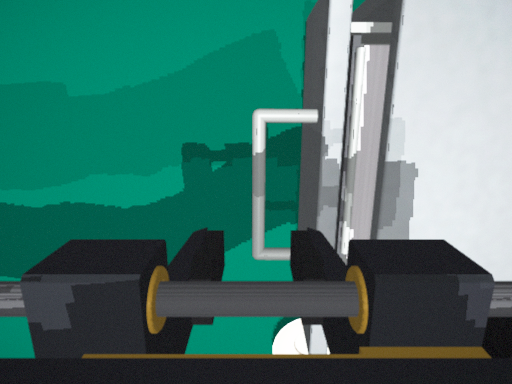

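The wrist view shows the bar upright in the image, so the yaw is right: centre at column 259, ends at rows 110 and 260. I'll measure it.

```bash
cat >> h.py <<'E'
def wr(f):
    s=dict(np.load(f)); T=s["T_tool_cam"]; Rw=Ro.from_quat(s["q"]).as_matrix()
    Rc=Rw@T[:3,:3]; tc=Rw@T[:3,3]+s["pos"]; s["R"]=Rc.T; s["t"]=-Rc.T@tc; return s
E
python3 - <<'E'
from h import *
s=wr("pics/w1.npz")
a=onz(s,(259,116),.09);b=onz(s,(259,253),.09);print(a,b,np.linalg.norm(a-b),(a+b)/2)
go(np.r_[((a+b)/2)[:2],.085],-4.3)
for uv in[(322,120),(348,120)]:print(onz(s,uv,.113))
print(onz(s,(402,120),.13))
E
```

```text
[0.58340849 0.02077429 0.09      ] [ 0.57555689 -0.08769137  0.09      ] 0.1087494673468951 [ 0.57948269 -0.03345854  0.09      ]
turn [ 0.0031  0.0005 -0.0001] shift [-0.0003 -0.0062  0.115 ] at [ 0.5794 -0.0393  0.2   ] F [-0.5 -0.8  0.6] op 0.359 t 1.75
[0.62476512 0.01595765 0.113     ]
[0.6419336  0.01468616 0.113     ]
[0.67037341 0.01339416 0.13      ]
```

```bash
python3 -m pendant '[[[0,0,0],[0,-0.003,0.02],0.36],[[0,0,0],[0,-0.003,0.045],0.36],[[0,0,0],[0,-0.003,0.07],0.36],[[0,0,0],[0,-0.003,0.09],0.36],[[0,0,0],[0,-0.003,0.105],0.36],[[0,0,0],[0,-0.003,0.115],0.36],[[0,0,0],[0,-0.003,0.115],0.36],[[0,0,0],[0,-0.003,0.115],0],[[0,0,0],[0,-0.003,0.115],0],[[0,0,0],[0,-0.003,0.115],0]]' 30
python3 -c "
from h import *
go([.580,-.035,.085],-4.3)"
```

```text
clock: 2.75
tool_pos: [0.581, -0.0359, 0.0864]
eef_rot: [0.999, -0.038, 0.001, 0.001]
contact_force: [4.0, -0.3, -0.9]
opening: 0.114
turn [ 0.0017 -0.0028 -0.0001] shift [-0.0011 -0.0008  0.0013] at [ 0.581  -0.0359  0.0864] F [ 4.  -0.3 -0.9] op 0.114 t 2.75
```

```bash
python3 -m pendant '[[[0,0,0],[-0.008,0,0],0],[[0,0,0],[-0.02,0,0],0],[[0,0,0],[-0.035,0,0],0],[[0,0,0],[-0.05,0,0],0],[[0,0,0],[-0.065,0,0],0],[[0,0,0],[-0.08,0,0],0],[[0,0,0],[-0.093,0,0],0],[[0,0,0],[-0.105,0,0],0],[[0,0,0],[-0.113,0,0],0],[[0,0,0],[-0.118,0,0],0]]' 30
python3 -m pendant '[[[0,0,0],[-0.002,0,0],0],[[0,0,0],[-0.005,0,0],0],[[0,0,0],[-0.007,0,0],0],[[0,0,0],[-0.009,0,0],0],[[0,0,0],[-0.009,0,0],0]]'

```

```text
clock: 3.75
tool_pos: [0.4642, -0.0266, 0.0862]
eef_rot: [0.999, -0.037, 0.002, 0.001]
contact_force: [4.1, -0.2, 6.1]
opening: 0.103
clock: 4.25
tool_pos: [0.4555, -0.0259, 0.0862]
eef_rot: [0.999, -0.037, 0.002, 0.001]
contact_force: [3.0, -0.6, 7.4]
opening: 0.099
```

```bash
python3 -m pendant '[[[0,0,0],[-0.001,0,0],0],[[0,0,0],[-0.002,0,0],0],[[0,0,0],[-0.003,0,0],0],[[0,0,0],[-0.003,0,0],0]]'
python3 -m pendant '[[[0,0,0],[-0.001,0,0],0],[[0,0,0],[-0.002,0,0],0],[[0,0,0],[-0.003,0,0],0],[[0,0,0],[-0.003,0,0],0]]'

```

```text
clock: 4.65
tool_pos: [0.4547, -0.0258, 0.0862]
eef_rot: [0.999, -0.038, 0.004, 0.0]
contact_force: [6.9, -0.9, 5.6]
opening: 0.101
clock: 5.05
tool_pos: [0.4546, -0.0258, 0.0863]
eef_rot: [0.999, -0.038, 0.007, -0.0]
contact_force: [12.0, -3.2, -0.1]
opening: 0.102
```

```bash
python3 -m pendant '[[[0,0,0],[0.002,0,0],0.36],[[0,0,0],[0.002,0,0],0.36],[[0,0,0],[0.002,0,0],0.36],[[0,0,0],[0.002,0,-0.02],0.36],[[0,0,0],[0.002,0,-0.05],0.36],[[0,0,0],[0.002,0,-0.085],0.36],[[0,0,0],[0.03,0,-0.12],0.36],[[0,0,0],[0.06,0,-0.15],0.36],[[0,0,0],[0.09,0,-0.165],0.36],[[0,0,0],[0.09,0,-0.165],0.36]]'
python3 - <<'E'
from h import *
from plant import r
go([.55,-.036,.25],-4.3)
st=r.get_state(); s=r.snapshot("wrist")
np.savez("pics/w2.npz",pos=st["tool_pos"],q=st["eef_rot"],**s)
cv2.imwrite("pics/w2.png",cv2.resize(s["image"][:,:,::-1],(800,600),interpolation=cv2.INTER_CUBIC))
E
```

```text
clock: 6.05
tool_pos: [0.5413, -0.0323, 0.2524]
eef_rot: [0.999, -0.038, 0.004, 0.0]
contact_force: [-0.2, 0.1, -1.1]
opening: 0.358
turn [ 0.0004 -0.0077 -0.0016] shift [0.009  0.003  0.0025] at [ 0.5413 -0.0323  0.2524] F [-0.2  0.1 -1.1] op 0.358 t 6.05
```

View pics/w2.png

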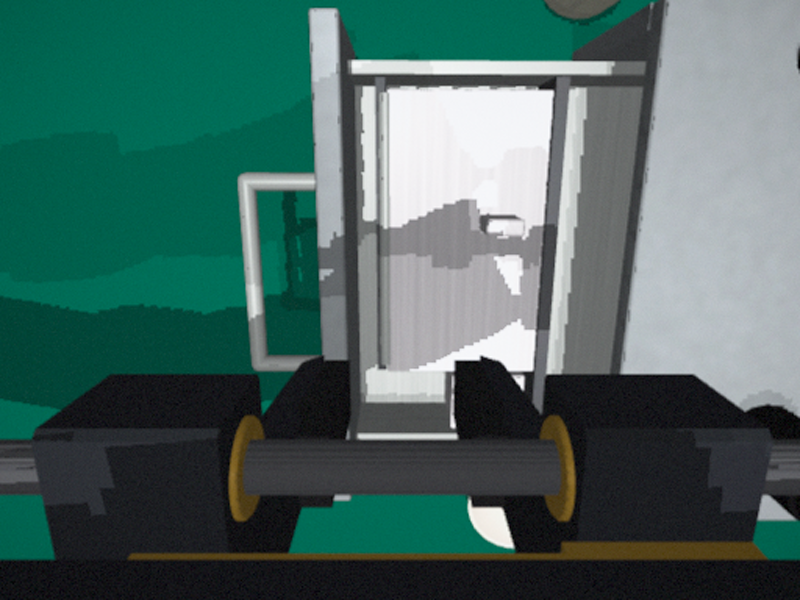

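The drawer is open. The tab's bright top is at about (506,227) in the 800-wide picture, the plate spans columns 388–553, and its hinge is at about column 383. The knob is hidden behind the right finger.

```bash
python3 - <<'E'
from h import *
s=wr("pics/w2.npz"); k=.64
P=lambda u,v,z:onz(s,(u*k,v*k),z)
t=P(506,227,.098); yaw=np.radians(-4.3); X=np.array([np.cos(yaw),np.sin(yaw),0]); Y=np.array([-X[1],X[0],0])
pr=lambda n,p:print(n,p.round(4),"rel tab c-x %.4f c-y %.4f"%((p-t)@X,(p-t)@Y))
pr("tab",t); pr("tabL",P(487,222,.098)); pr("tabR",P(524,232,.098))
pr("tabtop",P(506,218,.098));pr("tabbot",P(506,236,.098))
for uv in[(388,150),(553,150),(470,88),(383,300)]:pr(uv,P(*uv,.068))
a,b=P(248,182,.09),P(259,360,.09); pr("handle",(a+b)/2); print(np.linalg.norm(a-b))
d=b-a;print("yaw",np.degrees(np.arctan2(-d[0],d[1]))%180-180)
pr("cabfront",P(655,20,.13))
im=s["image"][125:165,295:350]; cv2.imwrite("pics/c1.png",cv2.resize(im[:,:,::-1],None,fx=10,fy=10,interpolation=cv2.INTER_NEAREST))
E
```

```text
tab [ 0.6014 -0.0049  0.098 ] rel tab c-x 0.0000 c-y 0.0000
tabL [ 0.5908 -0.0013  0.098 ] rel tab c-x -0.0108 c-y 0.0028
tabR [ 0.6115 -0.0085  0.098 ] rel tab c-x 0.0103 c-y -0.0029
tabtop [6.015e-01 1.000e-04 9.800e-02] rel tab c-x -0.0003 c-y 0.0050
tabbot [ 0.6012 -0.01    0.098 ] rel tab c-x 0.0003 c-y -0.0051
(388, 150) [0.5381 0.0425 0.068 ] rel tab c-x -0.0667 c-y 0.0425
(553, 150) [0.6366 0.0348 0.068 ] rel tab c-x 0.0322 c-y 0.0422
(470, 88) [0.5885 0.0732 0.068 ] rel tab c-x -0.0187 c-y 0.0769
(383, 300) [ 0.527  -0.0497  0.068 ] rel tab c-x -0.0707 c-y -0.0503
handle [ 0.4533 -0.0227  0.09  ] rel tab c-x -0.1463 c-y -0.0288
0.10735633908684643
yaw -5.253993000680509
cabfront [0.665  0.0882 0.13  ] rel tab c-x 0.0565 c-y 0.0976
```

View pics/c1.png

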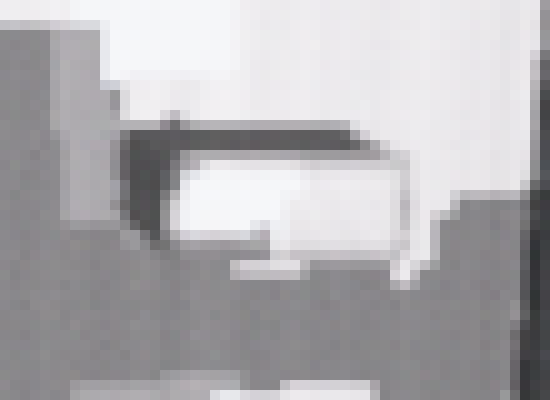

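```bash
python3 -c "
from h import *
go([.6014,-.0049,.18],85.4)"
```

```text
turn [ 2.8000e-03 -4.0000e-04 -1.5662e+00] shift [ 0.061  -0.0322  0.0708] at [ 0.538  -0.0323  0.2507] F [-1.   0.6 -0.7] op 0.356 t 6.1
```

```bash
python3 -m pendant '[[[0,0,-0.15],[0.006,-0.003,0],0.4],[[0,0,-0.29],[0.012,-0.006,0],0.4],[[0,0,-0.43],[0.018,-0.01,0],0.4],[[0,0,-0.57],[0.024,-0.013,0],0.4],[[0,0,-0.71],[0.03,-0.016,0],0.4],[[0,0,-0.85],[0.036,-0.019,0],0.4],[[0,0,-0.99],[0.042,-0.022,0],0.4],[[0,0,-1.13],[0.048,-0.026,0.01],0.4],[[0,0,-1.27],[0.055,-0.029,0.02],0.4],[[0.003,0,-1.41],[0.061,-0.032,0.03],0.4]]'
python3 -c "
from h import *
go([.6014,-.0049,.18],85.4)"
```

```text
clock: 7.1
tool_pos: [0.5982, -0.0048, 0.2185]
eef_rot: [0.783, 0.622, -0.002, -0.001]
contact_force: [-0.3, 0.4, -0.5]
opening: 0.405
turn [-0.0051  0.0019 -0.1472] shift [0.0007 0.0033 0.0385] at [ 0.5982 -0.0048  0.2185] F [-0.3  0.4 -0.5] op 0.405 t 7.1
```

```bash
python3 -m pendant '[[[0,0,-0.08],[0,0.002,0.015],0.4],[[-0.004,0,-0.147],[0,0.003,0.03],0.4],[[-0.004,0,-0.147],[0,0.003,0.038],0.4],[[-0.004,0,-0.147],[0,0.003,0.038],0.4],[[-0.004,0,-0.147],[0,0.003,0.038],0.4]]'
python3 - <<'E'
from h import *
from plant import r
go([.6014,-.0049,.082],85.4)
st=r.get_state(); s=r.snapshot("wrist")
np.savez("pics/w3.npz",pos=st["tool_pos"],q=st["eef_rot"],**s)
cv2.imwrite("pics/w3.png",cv2.resize(s["image"][:,:,::-1],(800,600),interpolation=cv2.INTER_CUBIC))
E
```

```text
clock: 7.6
tool_pos: [0.6028, -0.0054, 0.1824]
eef_rot: [0.738, 0.675, 0.001, 0.001]
contact_force: [-0.6, -0.3, 0.3]
opening: 0.396
turn [ 0.0023  0.0004 -0.0086] shift [ 0.0004 -0.0017  0.1004] at [ 0.6028 -0.0054  0.1824] F [-0.6 -0.3  0.3] op 0.396 t 7.6
```

View pics/w3.png

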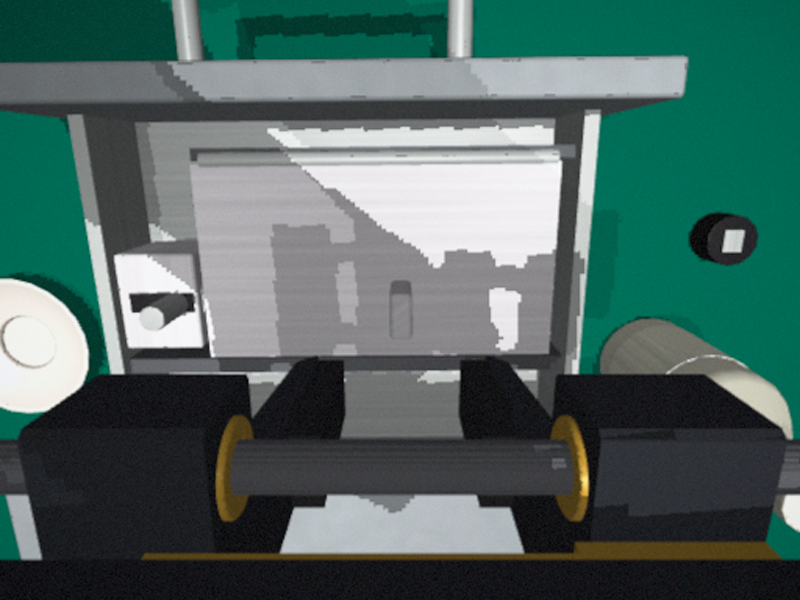

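The tab's top is centred at about (401,315) and spans columns 390–412. The knob's top is at (152,318), on the housing at left.

```bash
python3 - <<'E'
from h import *
s=wr("pics/w3.npz"); k=.64
P=lambda u,v,z:onz(s,(u*k,v*k),z)
for n,u,v,z in[("tabfarend",401,338,.098),("tabnear",401,293,.098),("tab",401,315,.098),("knob",152,318,.097),("hingeL",195,155,.067),("hingeR",560,155,.067),("tabrow dbg",401,338,.098)]:print(n,P(u,v,z).round(4))
t=P(401,315,.098);kb=P(152,318,.097);d=t-kb;print(np.linalg.norm(d[:2]),"yaw",np.degrees(np.arctan2(-d[0],d[1])))
d=P(560,155,.067)-P(195,155,.067);print("hinge yaw",np.degrees(np.arctan2(-d[0],d[1])))
im=s["image"][170:225,240:275]; g=cv2.cvtColor(im,cv2.COLOR_RGB2GRAY);print(g[::2,5:30:1])
E
```

```text
tabfarend [ 0.6109 -0.0058  0.098 ]
tabnear [ 0.59   -0.0039  0.098 ]
tab [ 0.6001 -0.0048  0.098 ]
knob [ 0.5917 -0.1166  0.097 ]
hingeL [ 0.5224 -0.0951  0.067 ]
hingeR [0.5378 0.0758 0.067 ]
tabrow dbg [ 0.6109 -0.0058  0.098 ]
0.1121181142752895 yaw -4.271625491159758
hinge yaw -5.157733988136195
[[137 138 136 136 137 141 140 138 138 140 139 139 137 141 140 140 138 140
  141 139 139 140 139 142 138]
 [140 137 139 138 138 139 136 140 138 140 139 137 136 141 137 137 139 137
  137 140 137 137 136 138 138]
 [138 138 135 139 138 138 139 135 138 139 139 140 138 137 136 140 139 139
  137 138 135 136 139 135 139]
 [134 136 134 137 134 135 134 140 136 135 136 136 134 137 136 134 135 135
  136 138 134 137 134 136 138]
 [138 137 135 135 135 137 136 140 136 138 137 138 137 138 136 136 136 139
  136 137 135 135 137 137 140]
 [136 137 135 137 139 125 109  96  95  92  95  91  96  93  95  94 102 117
  133 139 137 140 137 138 141]
 [139 139 137 142 133 105  91  92  93  96  97  94  95  91  91  89  89  97
  131 142 144 141 142 142 141]
 [137 139 138 138 127 103  94  96  95  95  94  95  94  93  91  
[... 1442 characters left out ...]
36 135 135 135 133 136 136 135 128 123
  110 129 138 139 139 137 139]
 [140 141 136 139 118 118 128 133 136 136 133 135 135 134 132 133 130 123
  121 133 140 142 140 139 138]
 [136 136 135 140 136 129 121 128 129 131 129 130 126 129 129 128 125 125
  132 134 138 142 136 136 139]
 [136 138 136 140 135 136 133 137 135 139 138 138 139 134 136 137 136 136
  134 139 139 134 138 136 136]
 [137 136 135 137 136 138 134 136 136 134 134 137 133 134 134 137 137 135
  135 135 135 135 136 137 137]
 [136 134 136 134 135 135 137 135 137 133 135 138 137 135 137 134 137 137
  133 136 136 138 137 132 134]
 [134 134 133 131 131 133 132 132 133 135 131 134 136 134 134 133 132 135
  134 133 133 133 135 134 134]]
```

```bash
python3 -m pendant '[[[0,0,-0.004],[0,-0.001,0.02],0.4],[[0,0,-0.004],[0,-0.001,0.045],0.4],[[0,0,-0.004],[0,-0.001,0.065],0.4],[[0,0,-0.004],[0,-0.001,0.08],0.4],[[0,0,-0.004],[0,-0.001,0.09],0.4],[[0,0,-0.004],[0,-0.001,0.097],0.4],[[0,0,-0.004],[0,-0.001,0.1],0.4],[[0,0,-0.004],[0,-0.001,0.1],0.4]]'
python3 -m pendant '[[[0,0,0],[0,0,0],0],[[0,0,0],[0,0,0],0],[[0,0,0],[0,0,0],0],[[0,0,0],[0,0,0],0]]' 15

```

```text
clock: 8.45
tool_pos: [0.603, -0.0055, 0.0826]
eef_rot: [0.736, 0.676, 0.001, 0.001]
contact_force: [0.8, 0.3, 0.0]
opening: 0.403
clock: 8.85
tool_pos: [0.6031, -0.0059, 0.0828]
eef_rot: [0.736, 0.676, 0.001, 0.002]
contact_force: [-0.6, -0.4, 2.3]
opening: 0.114
```

```bash
python3 -m pendant '[[[0,0,0],[0,0,-0.001],0],[[0,0,0],[0,0,-0.002],0],[[0,0,0],[0,0,-0.003],0],[[0,0,0],[0,0,-0.003],0]]'
python3 -m pendant '[[[0,0,0],[0,0,-0.001],0],[[0,0,0],[0,0,-0.002],0],[[0,0,0],[0,0,-0.003],0],[[0,0,0],[0,0,-0.003],0]]'
python3 -m pendant '[[[0,0,0],[0,0,-0.001],0],[[0,0,0],[0,0,-0.002],0],[[0,0,0],[0,0,-0.002],0]]'

```

```text
clock: 9.25
tool_pos: [0.6024, -0.0058, 0.0852]
eef_rot: [0.736, 0.677, 0.001, 0.001]
contact_force: [-0.7, -0.8, -2.8]
opening: 0.113
clock: 9.65
tool_pos: [0.6018, -0.0059, 0.0872]
eef_rot: [0.736, 0.677, 0.0, 0.0]
contact_force: [0.4, 1.0, -16.5]
opening: 0.112
clock: 9.95
tool_pos: [0.6016, -0.0059, 0.0895]
eef_rot: [0.736, 0.677, -0.0, 0.0]
contact_force: [-0.0, 0.5, -21.2]
opening: 0.113
```

It rose a few millimetres and then stopped hard at −21 N, so it's caught. I'll let it down.

```bash
python3 -m pendant '[[[0,0,0],[0,0,0.002],0],[[0,0,0],[0,0,0.004],0],[[0,0,0],[0,0,0.005],0],[[0,0,0],[0,0,0.006],0],[[0,0,0],[0,0,0.006],0]]' 5
python3 -m pendant '[[[0,0,0],[0,0,0],0.1],[[0,0,0],[0,0,0.001],0.2],[[0,0,0],[0,0,0.001],0.4],[[0,0,0],[0,0,0.001],0.4],[[0,0,0],[0,0,-0.02],0.4],[[0,0,0],[0,0,-0.04],0.4],[[0,0,0],[0,0,-0.04],0.4]]'
python3 - <<'E'
from h import *
go([.592+.001,-.1166-.001,.15],84.9)
go([.592+.001,-.1166-.001,.082],84.9)
E
```

```text
clock: 10.45
tool_pos: [0.6042, -0.006, 0.0858]
eef_rot: [0.737, 0.676, 0.002, 0.002]
contact_force: [-3.0, -3.8, 4.1]
opening: 0.114
clock: 11.15
tool_pos: [0.6047, -0.0042, 0.1268]
eef_rot: [0.736, 0.677, 0.004, 0.002]
contact_force: [0.3, 0.3, 0.2]
opening: 0.397
turn [ 0.0083 -0.0025  0.0045] shift [-0.1139 -0.0019 -0.0235] at [ 0.6047 -0.0042  0.1268] F [0.3 0.3 0.2] op 0.397 t 11.15
turn [ 0.0083 -0.0025  0.0045] shift [-0.1141 -0.0025  0.0445] at [ 0.6047 -0.0042  0.1268] F [0.3 0.3 0.2] op 0.397 t 11.15
```

```bash
python3 -m pendant '[[[0,0,0],[-0.02,0,-0.01],0.3],[[0.004,0,0],[-0.05,-0.001,-0.01],0.3],[[0.008,-0.002,0.004],[-0.08,-0.002,-0.01],0.3],[[0.008,-0.002,0.004],[-0.105,-0.002,-0.01],0.3],[[0.008,-0.002,0.004],[-0.114,-0.002,-0.005],0.3],[[0.008,-0.002,0.004],[-0.114,-0.002,0.005],0.3],[[0.008,-0.002,0.004],[-0.114,-0.002,0.02],0.3],[[0.008,-0.002,0.004],[-0.114,-0.002,0.035],0.3],[[0.008,-0.002,0.004],[-0.114,-0.002,0.044],0.3],[[0.008,-0.002,0.004],[-0.114,-0.002,0.044],0.3]]'
python3 -m pendant '[[[0,0,0],[0,0,0],0.3],[[0,0,0],[0,0,0],0.0],[[0,0,0],[0,0,0],0],[[0,0,0],[0,0,0],0]]' 15

```

```text
clock: 12.15
tool_pos: [0.5902, -0.1179, 0.0785]
eef_rot: [0.737, 0.676, -0.003, -0.002]
contact_force: [-0.3, -0.1, 0.0]
opening: 0.301
clock: 12.55
tool_pos: [0.5917, -0.1188, 0.0811]
eef_rot: [0.738, 0.675, -0.002, -0.001]
contact_force: [0.5, 0.6, 1.0]
opening: 0.129
```

```bash
python3 -m pendant '[[[0,0,0],[-0.002,0,0],0],[[0,0,0],[-0.004,0,0],0],[[0,0,0],[-0.006,0,0],0],[[0,0,0],[-0.008,0,0],0],[[0,0,0],[-0.01,0,0],0],[[0,0,0],[-0.012,0,0],0],[[0,0,0],[-0.014,0,0],0],[[0,0,0],[-0.014,0,0],0]]'
python3 -m pendant '[[[0,0,0],[-0.001,0,0],0],[[0,0,0],[-0.002,0,0],0],[[0,0,0],[-0.003,0,0],0],[[0,0,0],[-0.003,0,0],0]]'
python3 -m pendant '[[[0,0,0],[-0.001,0,0],0],[[0,0,0],[-0.002,0,0],0],[[0,0,0],[-0.003,0,0],0],[[0,0,0],[-0.003,0,0],0]]'

```

```text
clock: 13.35
tool_pos: [0.5905, -0.1335, 0.081]
eef_rot: [0.738, 0.675, -0.002, -0.0]
contact_force: [-0.2, 0.8, 6.3]
opening: 0.128
clock: 13.75
tool_pos: [0.5904, -0.1346, 0.081]
eef_rot: [0.738, 0.675, -0.001, -0.001]
contact_force: [1.8, 4.4, 4.7]
opening: 0.128
clock: 14.15
tool_pos: [0.5904, -0.1348, 0.081]
eef_rot: [0.737, 0.676, 0.001, -0.003]
contact_force: [1.7, 8.4, 3.2]
opening: 0.131
```

```bash
python3 -m pendant '[[[0,0,0],[0.005,0,0],0.22],[[0,0,0],[0.006,0,0],0.22],[[0,0,0],[0.006,0,0],0.22],[[0,0,0],[0.006,0,-0.02],0.22],[[0,0,0],[0.006,0,-0.045],0.22],[[0,0,0],[0.006,0,-0.05],0.22]]'
python3 -c "
from h import *
go([.602,-.005,.13],84.9)"
```

```text
clock: 14.75
tool_pos: [0.5913, -0.1339, 0.1324]
eef_rot: [0.738, 0.675, -0.002, 0.001]
contact_force: [0.3, -0.2, -0.4]
opening: 0.217
turn [-0.0015  0.0032 -0.0012] shift [ 0.1293 -0.001   0.002 ] at [ 0.5913 -0.1339  0.1324] F [ 0.3 -0.2 -0.4] op 0.217 t 14.75
```

```bash
python3 -m pendant '[[[0,0,0],[0.02,0,-0.003],0.4],[[0,0,0],[0.05,0,-0.003],0.4],[[0,0,0],[0.08,0,-0.003],0.4],[[0,0,0],[0.11,-0.001,-0.003],0.4],[[0,0,0],[0.125,-0.001,0],0.4],[[-0.001,0.003,0],[0.129,-0.001,0.01],0.4],[[-0.001,0.003,0],[0.129,-0.001,0.025],0.4],[[-0.001,0.003,0],[0.129,-0.001,0.04],0.4],[[-0.001,0.003,0],[0.129,-0.001,0.05],0.4],[[-0.001,0.003,0],[0.129,-0.001,0.05],0.4]]'
python3 -c "
from h import *
go([.602,-.005,.082],84.9)"
```

```text
clock: 15.75
tool_pos: [0.5994, -0.0061, 0.078]
eef_rot: [0.738, 0.674, -0.003, -0.002]
contact_force: [-0.3, -1.0, -0.4]
opening: 0.399
turn [-0.0067  0.0007 -0.0014] shift [ 0.0014  0.0025 -0.004 ] at [ 0.5994 -0.0061  0.078 ] F [-0.3 -1.  -0.4] op 0.399 t 15.75
```

```bash
python3 -m pendant '[[[-0.004,0,0],[0.001,0.002,-0.003],0.4],[[-0.004,0,0],[0.001,0.002,-0.003],0.4],[[-0.004,0,0],[0.001,0.002,-0.003],0],[[-0.004,0,0],[0.001,0.002,-0.003],0],[[-0.004,0,0],[0.001,0.002,-0.003],0]]' 25
python3 -c "
from h import *
go([.602,-.005,.082],84.9)"
python3 -m pendant '[[[-0.02,0,0],[0,0,-0.0014],0],[[-0.05,0,0],[0,-0.001,-0.0034],0],[[-0.075,0,0],[0,-0.0014,-0.0052],0],[[-0.1,0,0],[0,-0.0019,-0.0069],0],[[-0.12,0,0],[0,-0.0025,-0.0082],0],[[-0.12,0,0],[0,-0.0025,-0.0082],0]]'

```

```text
clock: 16.25
tool_pos: [0.6026, -0.004, 0.0835]
eef_rot: [0.738, 0.675, 0.0, 0.0]
contact_force: [-0.3, -8.9, 1.9]
opening: 0.155
turn [0.0006 0.0001 0.0003] shift [-0.0011 -0.0005  0.0015] at [ 0.6026 -0.004   0.0835] F [-0.3 -8.9  1.9] op 0.155 t 16.25
clock: 16.85
tool_pos: [0.5998, -0.0056, 0.0915]
eef_rot: [0.737, 0.674, 0.04, 0.046]
contact_force: [1.8, -5.2, -3.6]
opening: 0.111
```

```bash
python3 -m pendant '[[[-0.05,0,0],[0,-0.001,-0.0034],0],[[-0.1,0,0],[0,-0.0019,-0.0069],0],[[-0.15,0,0],[0,-0.0032,-0.0102],0],[[-0.2,0,0],[0,-0.0046,-0.0135],0],[[-0.25,0,0],[0,-0.0062,-0.0167],0],[[-0.3,0,0],[0,-0.0078,-0.0198],0],[[-0.3,0,0],[0,-0.0078,-0.0198],0]]'
cat >> h.py <<'E'
def cov():
    from plant import r
    st=r.get_state(); R=Ro.from_quat(st["eef_rot"]).as_matrix(); X=np.array([np.cos(np.radians(-4.8)),np.sin(np.radians(-4.8)),0])
    h=np.array([.602,-.005,0])-.0695*X
    v=st["tool_pos"]-h; a=v@X; z=st["tool_pos"][2]-.066
    print("tilt",-R[:,2]@-X and np.arctan2(R[:,2]@X,-R[2,2]).round(3),"radial",np.hypot(a,z).round(4),"arc angle",(np.arctan2(z,a)-np.arctan2(.016,.0695)).round(3),"F",st["contact_force"].round(1),"q",st["q"].round(2),st["clock"])
E
python3 -c "
from h import *
cov()"
```

```text
clock: 17.55
tool_pos: [0.5887, -0.0047, 0.1097]
eef_rot: [0.722, 0.66, 0.14, 0.154]
contact_force: [1.2, -5.7, -2.7]
opening: 0.112
tilt 0.42 radial 0.0712 arc angle 0.434 F [ 1.2 -5.7 -2.7] q [ 0.22  0.85 -0.56  2.17  2.02  0.53 -0.57] 17.55
```

```bash
python3 -m pendant '[[[-0.05,0,0],[0,-0.001,-0.0034],0],[[-0.1,0,0],[0,-0.0019,-0.0069],0],[[-0.15,0,0],[0,-0.0032,-0.0102],0],[[-0.2,0,0],[0,-0.0046,-0.0135],0],[[-0.25,0,0],[0,-0.0062,-0.0167],0],[[-0.3,0,0],[0,-0.0078,-0.0198],0],[[-0.335,0,0],[0,-0.0092,-0.0219],0],[[-0.36,0,0],[0,-0.0102,-0.0235],0],[[-0.36,0,0],[0,-0.0102,-0.0235],0]]'
python3 - <<'E'
from h import *
from plant import r
cov()
for n in("scene","top"):
    s=r.snapshot(n); np.savez(f"pics/{n}1.npz",**s)
    if n=="scene": a=cv2.resize(s["image"][130:290,100:280,::-1],None,fx=3,fy=3,interpolation=cv2.INTER_CUBIC)
    else: b=cv2.resize(s["image"][:,:,::-1],None,fx=.5,fy=.5)
cv2.imwrite("pics/s1.png",cv2.copyMakeBorder(np.hstack([a,cv2.copyMakeBorder(b,0,a.shape[0]-192,0,0,0)]),0,0,0,0,0)[:, :796])
E
```

```text
clock: 18.45
tool_pos: [0.57, -0.0032, 0.1257]
eef_rot: [0.684, 0.624, 0.254, 0.281]
contact_force: [1.2, -6.4, -4.6]
opening: 0.118
tilt 0.776 radial 0.0705 arc angle 0.784 F [ 1.2 -6.4 -4.6] q [ 0.25  1.02 -0.75  2.5   2.48  1.28 -1.05] 18.45
```

View pics/s1.png

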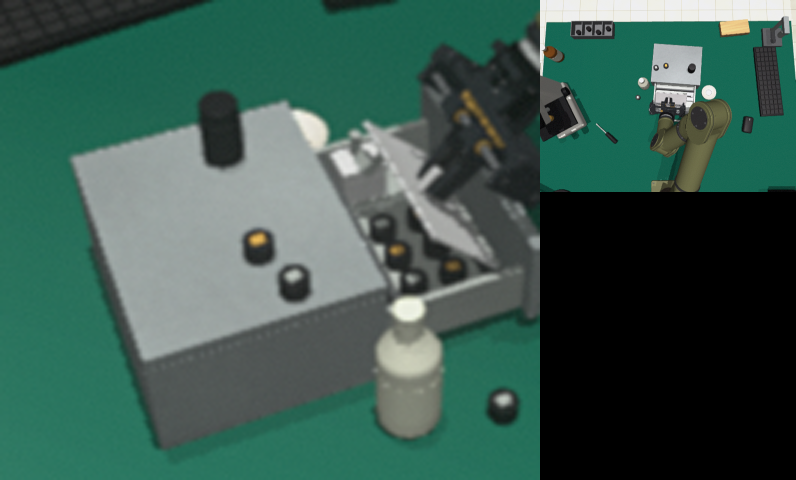

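The picture shows the cover raised at about (430,190) with the fingers on its tab and the specimens exposed below. The knob is at the outer end of its slot, and the mounts, can, bottle and dish are still standing. I'll hold for a moment, re-check and hand in.

```bash
python3 -m pendant '[[[0,0,0],[0,0,0],0],[[0,0,0],[0,0,0],0],[[0,0,0],[0,0,0],0],[[0,0,0],[0,0,0],0],[[0,0,0],[0,0,0],0],[[0,0,0],[0,0,0],0],[[0,0,0],[0,0,0],0],[[0,0,0],[0,0,0],0]]'
python3 - <<'E'
from h import *
from plant import r
cov()
a=np.load("pics/scene0.npz")["image"].astype(int);b=np.load("pics/scene1.npz")["image"].astype(int)
d=np.abs(a-b).max(2)>60
# changed pixels round each bystander (scene px): bottle, mount_c, mounts a/b, can, mouse, screwdriver
for n,(u,v) in dict(bottle=(369,395),mount_c=(418,414),ma=(310,350),mb=(291,331),can=(271,270),mouse=(343,196),screw=(580,440)).items():
    u,v=int(u*.64),int(v*.64); print(n,d[v-12:v+12,u-12:u+12].sum())
c=[onz(np.load("pics/top%d.npz"%i),np.flip(np.argwhere((np.load("pics/top%d.npz"%i)["image"][170:200,320:356].min(2)>170)).mean(0)+[170,320]),.01).round(4) for i in(0,1)];print("dish",c)
E
```

```text
clock: 19.35
tool_pos: [0.57, -0.0032, 0.1257]
eef_rot: [0.684, 0.624, 0.253, 0.28]
contact_force: [-0.2, -5.2, -5.1]
opening: 0.112
tilt 0.775 radial 0.0705 arc angle 0.785 F [-0.2 -5.2 -5.1] q [ 0.25  1.02 -0.75  2.5   2.48  1.27 -1.05] 19.35
bottle 0
mount_c 0
ma 0
mb 0
can 0
mouse 0
screw 0
dish [array([ 0.6261, -0.249 ,  0.01  ]), array([ 0.6261, -0.249 ,  0.01  ])]
```

```bash
python3 -c "
from plant import r
print(r.finish_job())"
```

```text
the job is handed in; nothing more can be done
None
```

The job is done and handed in at about 19.4 s, with the gripper still holding the cover open at about 45° and the drawer open.

- **Drawer:** I pulled it by the handle until it stopped moving and the force rose to 12 N.
- **Trial lift:** before touching the catch I lifted the cover by its tab. It rose a few millimetres and then stopped hard at 21 N, so it was caught. I let it down.
- **Catch:** I slid the knob 16 mm away from the cover to its end stop, where the force rose to about 8 N.
- **Cover:** I gripped the tab again and raised the cover along its hinge arc.

**Last checks:**
- The tool's position on the arc gives 0.785 rad (45°) and its tilt 0.775 rad. Both held steady for 0.9 s.
- The grip opening matches the tab's 10 mm, and the radius about the hinge was unchanged, so the drawer had not slid back.
- The image comparison showed no change at the bottle, mounts, can, mouse, screwdriver or dish.
- A steady side force of about 5 N remained on the tab, probably from a slightly off-centre grip. No check failed.

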